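# Check the throttle lever of a plaster mixer

## Task

Check the red throttle lever of the green plaster mixer: with the fingertips or the backs of the fingers, gripping nothing, gently press it in towards the black handle bar until it meets its stop and keep it there for a second, then take the fingers off so that it springs all the way out. Press it in to its stop again and finish while still holding it there, so that I can look at the gap left to the bar. Keep off the bar itself, and leave the bowl, mould, jar and spatula where they are.

Things in the scene. Friction and masses are not known exactly. Their poses are not given: they have to be found in the camera images.
- mixer: Motor unit of a plaster mixer, fixed upright in a plywood cradle (200 x 200, 45 high, mm). Green barrel 120 mm across, top 268 mm above the bench. Origin on the bench under the barrel's axis; z up; y runs along the two level handle bars, the one with the lever on the -y side; the lever is on the bar's -x side, roughly facing the robot. The plain bar ends 240 mm out on the +y side. Does not move.
- bar: Level handle bar with black rubber grip on the mixer's -y side, fixed to it; not to be touched. Origin on the barrel's axis, 170 mm above the bench, axes as the mixer's. The bar runs along -y, 55 to 240 mm from the origin; grip radius 16 mm (21 mm at the end flange, 232 to 240 mm).
- bar_mid (a point): Point on the bar's centre line, 194 mm out along -y of the bar's origin, about opposite the place to press the lever.
- lever (a joint): Red lever's angle, rad: 0 = fully out (rest), grows as it is pressed in towards the bar, firm stop at 0.36. Swings level. Sprung: goes back to 0 by itself. Pressed at lever_pad it takes about 2 N to start and 7 N at the stop; then it yields no more. At rest the lever leans out 0.40 rad from the bar's line; at the stop it is nearly parallel to the bar, about 19 mm clear of the grip.
- lever_pad (a point): Where to press: lever's outer face (away from the bar), 100 mm from the pivot, mid-height, 170 mm above the bench. The lever is a red bar 135 mm long plus an 8 mm round end, 10 mm thick, 24 mm high (158 to 182 mm above the bench). Axes turn with the lever: +x square into the face, the way to press; -y to its free end; z up. Free space for fingers above, below and outside.
- lever_pivot (a point): Lever's vertical pivot axis, mid-height, in the middle of its thickness; 36 mm in front (mixer's -x) of the bar's centre line and 94 mm along the mixer's -y from the barrel's axis. A steel bracket 20 mm wide holds it from above and below, up to 198 mm above the bench. Axes as lever_pad.
- bowl: Loose yellow mixing bowl, rim radius 58 mm, 55 mm high, on the bench; origin under its centre. Leave alone.
- mould: Loose white plaster mould block 90 x 65 x 45 mm high, on the bench; origin under its centre. Leave alone.
- jar: Loose white jar with red lid, radius 30 mm, 75 mm high, on the bench; origin under its centre. Leave alone.
- spatula: Loose spatula lying on the bench along its own x axis, handle towards -x, under 260 mm long and 30 mm high. Leave alone.

How it is judged:
On the way, in this order (a step that is already met when the one before it is completed fails the run):
1. the lever is pressed in to its stop by the fingers and kept there (value of joint lever above 0.335 rad and contact force between the fingers and lever above 3 N), for 0.7 s.
2. the lever is let go and has sprung back out (value of joint lever below 0.03 rad and contact force between each of the arm, the fingers and lever below 0.2 N), for 0.2 s.
At the end, for the whole second after the job is handed in: After one press to the stop (kept 0.7 s or more) and a full release, the fingers again hold the lever within 0.025 rad of its stop with more than 3 N; the bar is untouched and bowl, mould, jar and spatula are within 15 mm of where they began (all of step 1 and contact force between the fingers and bar below 0.5 N and distance of each of bowl, mould, jar, spatula from where it was at the start of the episode below 0.015 m); the arm keeps its last pose, push and grip.
It fails at once if the lever is forced or gripped (more than 30 N from the fingers) (contact force between the fingers and lever above 30 N).
It fails at once if the handle bar is touched or squeezed (contact force between any of the fingers, the arm and bar above 1.5 N).
It fails at once if the mixer is pushed hard (more than 35 N) (contact force between any of the fingers, the arm and mixer above 35 N).
It fails at once if a bystander is moved or lifted (distance of any of bowl, mould, jar, spatula from where it was at the start of the episode above 0.03 m).
It also fails if it takes over 51 s, if anything falls off the work surface, if the arm or the gripper's body presses on something with over 40 N, if the wrist force passes 120 N, or if a joint passes its speed limit or range.

## Robot

A 7-joint arm with a two-finger parallel gripper is mounted at the origin on the work surface. World frame = base frame: x ahead of the robot, y to its left, z up, the work surface at z = 0. Lengths are in m, angles in rad, forces in N, time in s.
With the tool pointing down it reaches from about 0.4 to 0.875 m from the base axis. Payload 19.3 kg.
Tool frame: the origin (TCP) lies between the finger pads; the fingertips stand 17 mm ahead of it and the grasp point (between the pads) lies 2 mm behind it (bot.finger_overhang is the distance from the TCP to the fingertips, in m); z points along the fingers, y is the line along which they close (so a half turn about z gives the same grasp; the last joint's range is limited). The gripper opens to 85 mm and grips with 20 to 120 N. Pads are 22 mm wide; open, the fingers measure 114 mm over their backs; the gripper's body (76 mm by 85 mm) begins 54 mm behind the grasp point. The pads swing forward as they close: fully open they stand 13 mm farther back than shut.
Start: joints at [1.225, 0.521, -0.036, 1.599, 0.021, 1.021, -0.113], TCP at [0.17, -0.601, 0.248] pointing down, gripper open.
Joint ranges: [-2.91, 2.91], [-0.3, 2.13], [-1.5, 1.42], [0.17, 2.43], [-1.26, 4.41], [0.16, 1.93], [-2.52, 2.52]. Speed limits (rad/s): [1.89, 1.89, 2.39, 2.39, 3.01, 3.01, 3.01].

## Interface

Orientations are given as [roll, pitch, yaw] about the fixed x, y, z axes, in that order (R = Rz(yaw) Ry(pitch) Rx(roll)).
In Python, from workcell import observe, grab_frame, bot gives the robot as it stands.
- The arm moves only by the shell command python3 -m crank 'ROWS' [FORCE]. ROWS is a JSON object of lists of equal length, an entry for each row: "linear": the shift along the world's x, y, z each as a share of 0.25 m, from -1 to 1, a list of three; "delta_rot": the turn, a rotation vector about the world's x, y, z each as a share of 30 degrees, from -1 to 1, a list of three; "fingers": the opening, from -1 (shut) to 1 (fully open). In form: {"linear": [[dx, dy, dz], ...], "delta_rot": [[rx, ry, rz], ...], "fingers": [fingers, ...]}. A call has 1 to 5 rows; each row is the pose to reach, as a shift and turn from the pose commanded when the call began; what a row does not reach only later rows make up. A row lasts 1/10 s, in which the tool goes at most 50 mm and 8.59 degrees, less where a joint would pass 70% of its speed; a pose out of reach is approached as far as the arm can. A call with a number of a shift or a turn outside -1 to 1 is refused whole. A call with a gripper value outside its range is refused whole. The fingers move at their own pace and stop on an object; FORCE is the grip in N (left out, the last holds). Time passes only in rows, so rows that repeat a pose let the fingers close. It gives the time, the measured TCP pose, the force, the opening and the grip force at its end, in the units of the state.
- observe(): the state, without advancing time (a new reading comes with each control period).
- grab_frame(name): name is "side" or "top"; returns a dict with "image" (400x640x3 uint8, red, green, blue), "mtx" (3x3 intrinsics, pixels), "xyz" and "orientation" of the camera in the world. Camera axes: x right, y down, z forward; pixel columns grow to the right and rows downward; lengths in m; the calibration is good to about 2 mm. A picture is of the moment at which its call begins. There is no depth.
- bot.job_done(): hands the job in; it is judged then, once.
The state is a dict: "clock": time; "qpos": joint angles; "qd": joint speeds; "joint_efforts": joint torques, N m; "position": TCP position; "tool_rot": TCP orientation; "force": force on the tool from outside, world axes, zero at the start; "moment": the same for the moment, N m; "grip_width": finger opening in m; "finger_force": force on a finger pad.
Only numpy, scipy, OpenCV 4.12 (cv2) and the standard library are available. Lean on these libraries where they do the work, as an engineer would, in place of code of your own. Each camera call takes 0.05 s, during which the arm holds its last target. There are 200 camera calls.

## Working session

There is one attempt and no reset: what is moved stays moved. The work goes in short steps, Python scripts to look and compute and a shell command to move; the robot and the scene stay as the last step left them, time stands still between calls to the robot, and variables do not carry over. Pictures are saved under pics/ and viewed, at most 10 in all, crops included, and the job is handed in when it is done.

```bash
mkdir -p pics
python3 - <<'E'
from workcell import observe, grab_frame, bot
import cv2
for n in("side","top"):
    f=grab_frame(n); cv2.imwrite(f"pics/{n}0.png",f["image"][:,:,::-1]); print(n,f["mtx"],f["xyz"],f["orientation"])
s=observe();print(s["clock"],s["position"],s["tool_rot"],s["force"],s["grip_width"])
E
```

```text
side [[377.84299013   0.         327.16140919]
 [  0.         377.84299013 205.02887014]
 [  0.           0.           1.        ]] [0.13808834 0.75216266 0.64725745] [-2.12569352 -0.01295742 -2.61060577]
top [[443.21415565   0.         320.76709121]
 [  0.         443.21415565 205.98344332]
 [  0.           0.           1.        ]] [ 0.31383665 -0.00662011  1.40107042] [-2.95516344  0.00721941 -1.55469537]
0.1 [ 0.17009396 -0.6011369   0.24782506] [-3.14063855e+00  6.20183093e-05  2.75777851e-01] [ 0.0575764  -0.31621679 -0.2721612 ] 0.08555310256636507
```

View pics/side0.png

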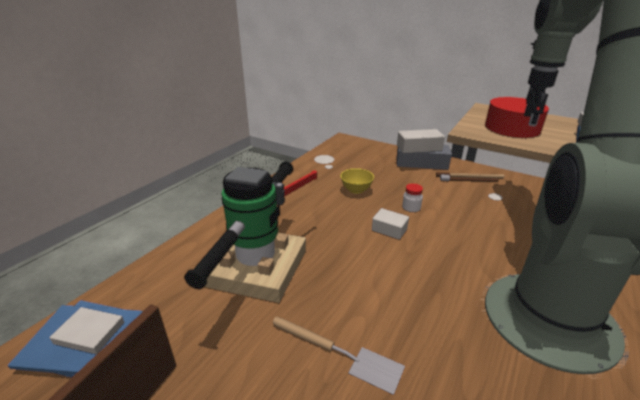

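View pics/top0.png

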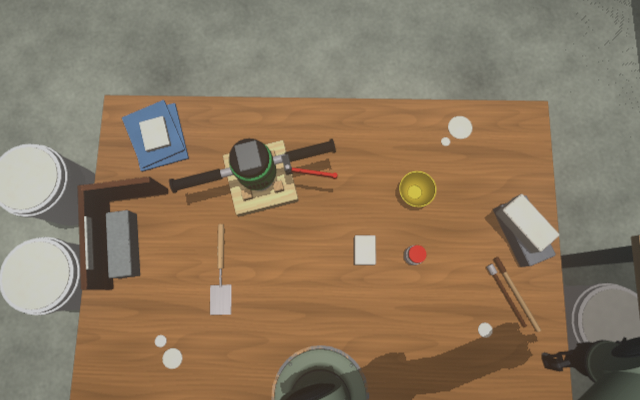

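The top view shows the mixer barrel at (251,163), with bar ends at about (171,185) and (334,147). The red lever runs from (288,168) to its tip at (337,177). The bowl is at (417,189), the mould at (365,250) and the jar at (416,254). In the side view the lever tip is at (316,176). I'll zoom in to get better pixel positions.

Run:
```python
import cv2,numpy as np
a=cv2.imread("pics/top0.png")[130:210,160:360]; b=cv2.imread("pics/side0.png")[150:300,170:340]
a=cv2.resize(a,None,fx=4,fy=4,interpolation=cv2.INTER_CUBIC);cv2.imwrite("pics/topc.png",a)
```

```text
(no output)
```

View pics/topc.png

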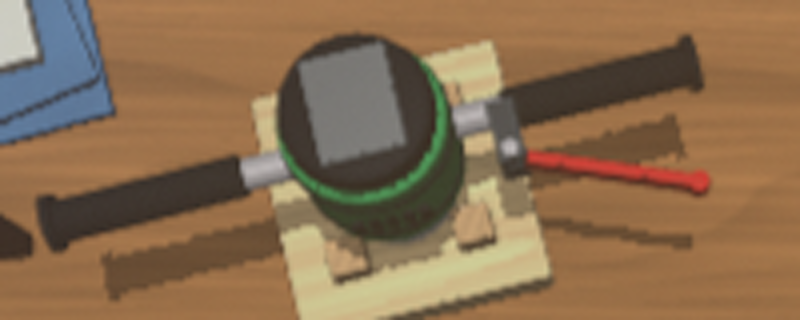

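The crop puts the bar flange centres at top-view pixels (172.3,185.5) and (332.8,145.5), the lever's round end at (334.8,175.2) and the pivot pin at (287.3,166.8). I'll fit the mixer pose to these plus the side-view points.

```bash
cat > h.py <<'E'
import numpy as np
from scipy.spatial.transform import Rotation as R
K={"side":(377.843,327.161,205.029,[0.13808834,0.75216266,0.64725745],[-2.12569352,-0.01295742,-2.61060577]),
"top":(443.214,320.767,205.983,[0.31383665,-0.00662011,1.40107042],[-2.95516344,0.00721941,-1.55469537])}
def proj(n,p):
    f,cx,cy,t,o=K[n]; c=R.from_euler("xyz",o).as_matrix().T@(np.asarray(p)-t); return np.array([f*c[0]/c[2]+cx,f*c[1]/c[2]+cy])
def ray(n,px,z):
    f,cx,cy,t,o=K[n]; d=R.from_euler("xyz",o).as_matrix()@[(px[0]-cx)/f,(px[1]-cy)/f,1]; t=np.array(t); return t+d*(z-t[2])/d[2]
def w(m,p): c,s=np.cos(m[2]),np.sin(m[2]); return np.array([m[0]+c*p[0]-s*p[1],m[1]+s*p[0]+c*p[1],p[2]])
def lev(q,along,out,z=.17):  # out = outward from lever's mid-plane
    a=.40-q; return np.array([-.036-np.sin(a)*along-np.cos(a)*out,-.094-np.cos(a)*along+np.sin(a)*out,z])
E
python3 - <<'E'
from h import *
from scipy.optimize import least_squares
ob=[("top",(172.3,185.5),(0,.236,.17)),("top",(332.8,145.5),(0,-.236,.17)),("top",(334.8,175.2),lev(0,.135,0,.182)),("top",(287.3,166.8),(-.036,-.094,.198)),
("side",(315,176),lev(0,.135,0)),("side",(197,275),(0,.238,.17)),("side",(286,169),(0,-.238,.17))]
r=least_squares(lambda m:np.concatenate([proj(n,w(m,p))-px for n,px,p in ob]),[.6,.1,0],loss="soft_l1")
m=r.x;print(m);print(r.fun.reshape(-1,2).round(1))
for q in(0,.36): print(q,"pad",w(m,lev(q,.1,.005)),"tip",w(m,lev(q,.143,0)))
print("pivot",w(m,(-.036,-.094,.17)),"barend",w(m,(0,-.24,.17)))
for n,px,z in(("bowl",(417,189),.03),("mould",(365,250),.045),("jar",(416,254),.075)): print(n,ray("top",px,z))
print("press yaw",m[2]-.4,m[2]-.04)
E
```

```text
[0.66010211 0.20087315 0.27172004]
[[ 1.   0.8]
 [ 0.1  0.5]
 [ 0.3 -0.1]
 [ 0.3  0.2]
 [-0.8 -1.4]
 [-1.6  4.4]
 [ 0.3 -1.4]]
0 pad [0.63289971 0.00212126 0.17      ] tip [ 0.6323577  -0.04116507  0.17      ]
0.36 pad [0.6687503  0.00218441 0.17      ] tip [ 0.68349169 -0.03851806  0.17      ]
pivot [0.65065147 0.10065995 0.17      ] barend [ 0.72451541 -0.03032141  0.17      ]
bowl [ 0.6314597  -0.29632063  0.03      ]
mould [ 0.43463513 -0.13000137  0.045     ]
jar [ 0.42240543 -0.27905904  0.075     ]
press yaw -0.12827996222748556 0.23172003777251446
```

The residuals are within about 1.5 px, apart from one rough side-view point. At rest the pad is at (0.633,0.002), and pressing it is nearly pure +x. The tool's yaw of 0.276 already suits this, so I'll shut the fingers and carry them over high.

```bash
Z='[0,0,0]'
python3 -m crank '{"linear":[[0.15,0.2,0],[0.3,0.4,0],[0.44,0.6,0],[0.56,0.8,0],[0.56,0.8,0]],"delta_rot":[[0,0,0],[0,0,0],[0,0,0],[0,0,0],[0,0,0]],"fingers":[-1,-1,-1,-1,-1]}' 20
python3 -m crank '{"linear":[[0.15,0.2,0],[0.3,0.4,0],[0.44,0.6,0],[0.56,0.8,0],[0.56,0.8,0]],"delta_rot":[[0,0,0],[0,0,0],[0,0,0],[0,0,0],[0,0,0]],"fingers":[-1,-1,-1,-1,-1]}'
python3 -m crank '{"linear":[[0.15,0.2,0],[0.3,0.4,0],[0.44,0.6,0],[0.52,0.8,0],[0.52,0.8,0]],"delta_rot":[[0,0,0],[0,0,0],[0,0,0],[0,0,0],[0,0,0]],"fingers":[-1,-1,-1,-1,-1]}'
```

```text
clock: 0.6
position: [0.3111, -0.3991, 0.2482]
tool_rot: [-3.141, -0.0, 0.277]
force: [2.0, -0.3, 0.0]
grip_width: 0.0124
finger_force: 0.0
clock: 1.1
position: [0.4511, -0.1991, 0.2483]
tool_rot: [-3.141, -0.0, 0.277]
force: [0.2, -1.5, 1.3]
grip_width: -0.0002
finger_force: 0.0
clock: 1.6
position: [0.581, 0.0016, 0.248]
tool_rot: [-3.141, 0.0, 0.277]
force: [-0.2, -0.4, -0.4]
grip_width: 0.0002
finger_force: 0.0
```

```bash
python3 -m crank '{"linear":[[0,0,-0.15],[0,0,-0.3],[0,0,-0.3],[0,0,-0.3]],"delta_rot":[[0,0,0],[0,0,0],[0,0,0],[0,0,0]],"fingers":[-1,-1,-1,-1]}'
python3 - <<'E'
from workcell import grab_frame
import cv2
import numpy as np
a=grab_frame("top")["image"][120:220,230:370,::-1];b=grab_frame("side")["image"][110:240,200:380,::-1]
o=[cv2.resize(i,(int(i.shape[1]*400/i.shape[0]),400),interpolation=cv2.INTER_CUBIC) for i in(a,b)]
cv2.imwrite("pics/ab.png",cv2.resize(np.hstack(o),(800,288)))
E
```

```text
clock: 2.0
position: [0.5802, -0.0015, 0.1738]
tool_rot: [-3.141, 0.001, 0.276]
force: [0.1, 1.1, 0.9]
grip_width: -0.0001
finger_force: 0.0
```

View pics/ab.png

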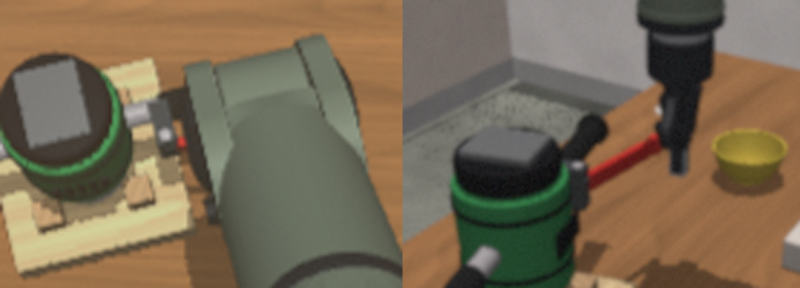

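The fingers hang just outside the lever at pad height, with the tips a little below its lower edge, and clear of the bar and bracket. Next I'll creep in along +x.

```bash
python3 -m crank '{"linear":[[0.05,0,0],[0.1,0,0],[0.1,0,0]],"delta_rot":[[0,0,0],[0,0,0],[0,0,0]],"fingers":[-1,-1,-1]}'
python3 -m crank '{"linear":[[0.02,0,0],[0.04,0,0],[0.06,0,0],[0.06,0,0],[0.06,0,0]],"delta_rot":[[0,0,0],[0,0,0],[0,0,0],[0,0,0],[0,0,0]],"fingers":[-1,-1,-1,-1,-1]}'
python3 -m crank '{"linear":[[0.02,0,0],[0.04,0,0],[0.04,0,0],[0.04,0,0]],"delta_rot":[[0,0,0],[0,0,0],[0,0,0],[0,0,0]],"fingers":[-1,-1,-1,-1]}'
```

```text
clock: 2.4
position: [0.6069, -0.0015, 0.1751]
tool_rot: [3.141, -0.003, 0.275]
force: [-0.3, -0.5, -0.5]
grip_width: 0.0001
finger_force: 0.0
clock: 2.9
position: [0.62, -0.0013, 0.1732]
tool_rot: [-3.141, 0.0, 0.276]
force: [-1.6, -0.2, 2.2]
grip_width: -0.0
finger_force: 1.0
clock: 3.3
position: [0.6301, -0.0016, 0.1731]
tool_rot: [3.142, 0.0, 0.276]
force: [-3.9, -3.1, 0.9]
grip_width: 0.0
finger_force: 1.6
```

```bash
python3 -m crank '{"linear":[[0.02,0,0],[0.04,0,0],[0.06,0,0],[0.06,0,0],[0.06,0,0]],"delta_rot":[[0,0,0],[0,0,0],[0,0,0],[0,0,0],[0,0,0]],"fingers":[-1,-1,-1,-1,-1]}'
python3 -m crank '{"linear":[[0.01,0,0],[0.02,0,0],[0.02,0,0],[0.02,0,0]],"delta_rot":[[0,0,0],[0,0,0],[0,0,0],[0,0,0]],"fingers":[-1,-1,-1,-1]}'
```

```text
clock: 3.8
position: [0.6448, -0.0016, 0.1732]
tool_rot: [3.142, 0.001, 0.276]
force: [-5.6, -2.9, 1.2]
grip_width: 0.0001
finger_force: 2.5
clock: 4.2
position: [0.6496, -0.0013, 0.1732]
tool_rot: [-3.141, 0.001, 0.276]
force: [-5.9, -2.6, 1.9]
grip_width: 0.0001
finger_force: 2.8
```

```bash
python3 -m crank '{"linear":[[0.006,0,0],[0.012,0,0],[0.012,0,0],[0.012,0,0]],"delta_rot":[[0,0,0],[0,0,0],[0,0,0],[0,0,0]],"fingers":[-1,-1,-1,-1]}'
python3 -m crank '{"linear":[[0.006,0,0],[0.01,0,0],[0.01,0,0],[0.01,0,0]],"delta_rot":[[0,0,0],[0,0,0],[0,0,0],[0,0,0]],"fingers":[-1,-1,-1,-1]}'
```

```text
clock: 4.6
position: [0.6526, -0.001, 0.1732]
tool_rot: [-3.141, 0.001, 0.276]
force: [-5.6, -0.7, 2.1]
grip_width: 0.0002
finger_force: 2.9
clock: 5.0
position: [0.655, -0.0007, 0.1732]
tool_rot: [-3.141, 0.001, 0.276]
force: [-6.1, 0.7, 1.6]
grip_width: -0.0002
finger_force: 3.1
```

```bash
python3 -m crank '{"linear":[[0.004,0,0],[0.008,0,0],[0.008,0,0],[0.008,0,0]],"delta_rot":[[0,0,0],[0,0,0],[0,0,0],[0,0,0]],"fingers":[-1,-1,-1,-1]}'
```

```text
clock: 5.4
position: [0.6569, -0.0005, 0.1732]
tool_rot: [-3.14, 0.001, 0.276]
force: [-6.7, 1.7, 2.3]
grip_width: -0.0001
finger_force: 3.2
```

```bash
python3 -m crank '{"linear":[[0.004,0,0],[0.006,0,0],[0.006,0,0],[0.006,0,0]],"delta_rot":[[0,0,0],[0,0,0],[0,0,0],[0,0,0]],"fingers":[-1,-1,-1,-1]}'
```

```text
clock: 5.8
position: [0.6582, -0.0003, 0.1731]
tool_rot: [-3.14, 0.001, 0.277]
force: [-7.7, 2.6, 3.1]
grip_width: 0.0
finger_force: 3.8
```

```bash
python3 -m crank '{"linear":[[0.004,0,0],[0.006,0,0],[0.006,0,0],[0.006,0,0]],"delta_rot":[[0,0,0],[0,0,0],[0,0,0],[0,0,0]],"fingers":[-1,-1,-1,-1]}'
python3 - <<'E'
from workcell import grab_frame
import cv2
a=grab_frame("side")["image"][140:220,250:370,::-1]
cv2.imwrite("pics/s2.png",cv2.resize(a,None,fx=5,fy=5,interpolation=cv2.INTER_CUBIC))
E
```

```text
clock: 6.2
position: [0.6584, -0.0002, 0.173]
tool_rot: [-3.14, 0.004, 0.277]
force: [-19.5, 3.8, 8.1]
grip_width: 0.0001
finger_force: 9.0
```

View pics/s2.png

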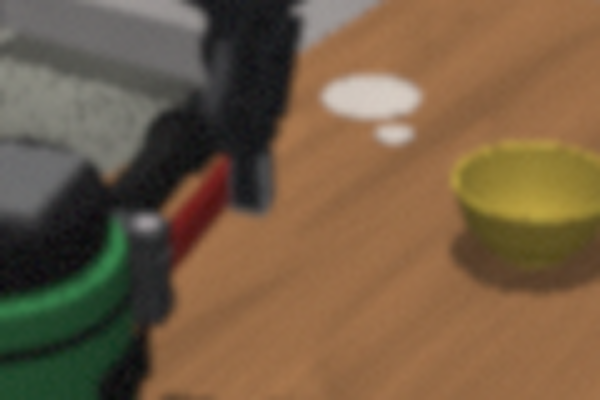

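The force jumped to 20 N with no further travel, so the stop is at TCP x ≈ 0.658. The picture shows the lever (170-230,160-250) pressed in almost parallel to the bar, with the finger at (250,190) on its outer face and a gap to the bar. I'll ease off slightly and hold.

```bash
python3 -m crank '{"linear":[[-0.002,0,0],[-0.002,0,0],[-0.002,0,0],[-0.002,0,0],[-0.002,0,0]],"delta_rot":[[0,0,0],[0,0,0],[0,0,0],[0,0,0],[0,0,0]],"fingers":[-1,-1,-1,-1,-1]}'
python3 -m crank '{"linear":[[0,0,0],[0,0,0],[0,0,0],[0,0,0],[0,0,0]],"delta_rot":[[0,0,0],[0,0,0],[0,0,0],[0,0,0],[0,0,0]],"fingers":[-1,-1,-1,-1,-1]}'
python3 -m crank '{"linear":[[0,0,0],[0,0,0],[0,0,0],[0,0,0],[0,0,0]],"delta_rot":[[0,0,0],[0,0,0],[0,0,0],[0,0,0],[0,0,0]],"fingers":[-1,-1,-1,-1,-1]}'
```

```text
clock: 6.75
position: [0.6584, -0.0002, 0.1731]
tool_rot: [-3.14, 0.003, 0.277]
force: [-15.4, 2.5, 6.1]
grip_width: 0.0002
finger_force: 7.2
clock: 7.25
position: [0.6584, -0.0003, 0.1731]
tool_rot: [-3.14, 0.003, 0.277]
force: [-16.0, 3.1, 6.9]
grip_width: 0.0
finger_force: 7.2
clock: 7.75
position: [0.6584, -0.0002, 0.173]
tool_rot: [-3.14, 0.003, 0.277]
force: [-15.0, 3.2, 7.2]
grip_width: 0.0
finger_force: 7.2
```

Held for more than a second. Now I'll release by moving 60 mm back.

```bash
python3 -m crank '{"linear":[[-0.06,0,0],[-0.14,0,0],[-0.24,0,0],[-0.24,0,0],[-0.24,0,0]],"delta_rot":[[0,0,0],[0,0,0],[0,0,0],[0,0,0],[0,0,0]],"fingers":[-1,-1,-1,-1,-1]}'
python3 -m crank '{"linear":[[0,0,0],[0,0,0],[0,0,0],[0,0,0],[0,0,0]],"delta_rot":[[0,0,0],[0,0,0],[0,0,0],[0,0,0],[0,0,0]],"fingers":[-1,-1,-1,-1,-1]}'
python3 - <<'E'
from workcell import grab_frame
import cv2
a=grab_frame("side")["image"][140:220,250:370,::-1]
cv2.imwrite("pics/s3.png",cv2.resize(a,None,fx=5,fy=5,interpolation=cv2.INTER_CUBIC))
E
```

```text
clock: 8.25
position: [0.6006, -0.0011, 0.1738]
tool_rot: [3.142, -0.002, 0.276]
force: [0.0, -0.1, -0.4]
grip_width: -0.0002
finger_force: 0.0
clock: 8.75
position: [0.6002, -0.0014, 0.1732]
tool_rot: [-3.142, 0.0, 0.276]
force: [0.0, -0.5, 1.1]
grip_width: 0.0002
finger_force: 0.0
```

View pics/s3.png

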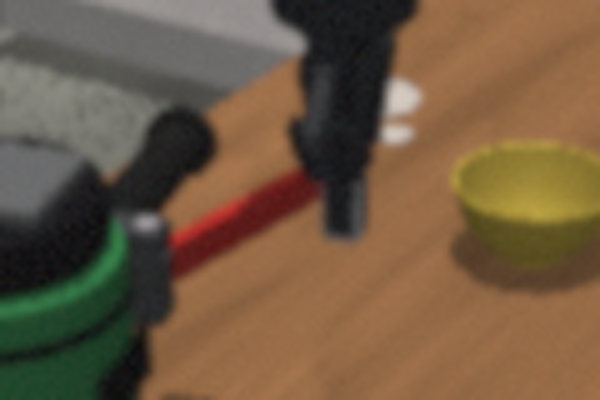

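The lever is fully out again, with its visible end at (320,180), and the tool reads zero force. Now the second press, ending slowly at the same hold command.

```bash
python3 -m crank '{"linear":[[0.04,0,0],[0.08,0,0],[0.12,0,0],[0.16,0,0],[0.19,0,0]],"delta_rot":[[0,0,0],[0,0,0],[0,0,0],[0,0,0],[0,0,0]],"fingers":[-1,-1,-1,-1,-1]}'
python3 -m crank '{"linear":[[0.01,0,0],[0.02,0,0],[0.03,0,0],[0.036,0,0],[0.04,0,0]],"delta_rot":[[0,0,0],[0,0,0],[0,0,0],[0,0,0],[0,0,0]],"fingers":[-1,-1,-1,-1,-1]}'
python3 -m crank '{"linear":[[0.003,0,0],[0.006,0,0],[0.008,0,0],[0.01,0,0],[0.01,0,0]],"delta_rot":[[0,0,0],[0,0,0],[0,0,0],[0,0,0],[0,0,0]],"fingers":[-1,-1,-1,-1,-1]}'
```

```text
clock: 9.3
position: [0.6484, -0.0015, 0.1731]
tool_rot: [-3.141, 0.001, 0.275]
force: [-4.9, -0.5, 2.7]
grip_width: -0.0002
finger_force: 2.8
clock: 9.8
position: [0.6573, -0.0005, 0.1731]
tool_rot: [-3.14, 0.001, 0.276]
force: [-7.6, 2.4, 2.8]
grip_width: 0.0002
finger_force: 3.2
clock: 10.3
position: [0.6584, -0.0004, 0.173]
tool_rot: [-3.14, 0.004, 0.277]
force: [-16.8, 2.6, 8.7]
grip_width: 0.0002
finger_force: 8.2
```

```bash
python3 -m crank '{"linear":[[0,0,0],[0,0,0],[0,0,0],[0,0,0],[0,0,0]],"delta_rot":[[0,0,0],[0,0,0],[0,0,0],[0,0,0],[0,0,0]],"fingers":[-1,-1,-1,-1,-1]}'
python3 -m crank '{"linear":[[0,0,0],[0,0,0],[0,0,0],[0,0,0],[0,0,0]],"delta_rot":[[0,0,0],[0,0,0],[0,0,0],[0,0,0],[0,0,0]],"fingers":[-1,-1,-1,-1,-1]}'
```

```text
clock: 10.8
position: [0.6584, -0.0003, 0.173]
tool_rot: [-3.14, 0.004, 0.277]
force: [-17.3, 3.2, 9.0]
grip_width: -0.0
finger_force: 8.1
clock: 11.3
position: [0.6584, -0.0003, 0.173]
tool_rot: [-3.14, 0.004, 0.277]
force: [-16.9, 2.8, 8.5]
grip_width: -0.0003
finger_force: 8.1
```

The arm is at the same stop position, holding steadily at about 17 N.

```bash
python3 -c "from workcell import bot; print(bot.job_done())"
```

```text
the job is handed in; nothing more can be done
None
```

I pressed the lever to its stop and held it over 1 s, let it spring fully out, then pressed it to the stop again; the job is handed in with the fingers holding it there at about 17 N, and I planned and saw no contact with the bar or the loose items.

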